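# Seat the electrode comb in its slotted fixture and bolt it in

## Robot

A 6-joint arm with a two-finger parallel gripper is mounted at the origin on a cart in front of the work surface, level with it; the furniture and walls round the work are solid. World frame = base frame: x ahead of the robot, y to its left, z up, the work surface at z = 0. Lengths are in mm, angles in rad, forces in N, time in s.
With the tool pointing down it reaches from about 275 to 750 mm from the base axis. Payload 10.2 kg.
Tool frame: the origin (TCP) lies at the very end of the fingers, on their centre line; the grasp point (between the pads) lies 19 mm behind it (ctrl.tcp_to_grasp is the distance from the TCP to the grasp point, in mm); z points along the fingers, x is the direction in which the jaws open and shut, and the axes are right-handed (so a half turn about z gives the same grasp; the last joint's range is limited). The gripper opens to 85 mm and grips with 20 to 120 N. Pads are 22 mm wide; open, the fingers measure 114 mm over their backs; the gripper's body (76 mm by 85 mm) begins 54 mm behind the grasp point. The pads swing forward as they close: fully open they stand 13 mm farther back than shut.
Start: joints at [1.039, 0.313, 1.498, -0, 1.331, -0.223], TCP at [159.568, 500.169, 231.294] pointing down, gripper open.
Joint ranges: [-2.94, 2.94], [-0.97, 2.17], [0.19, 2.56], [-1.23, 4.37], [0.02, 3.11], [-2.88, 2.88]. Speed limits (rad/s): [2.39, 2.39, 3.01, 3.14, 3.14, 3.14].

## Interface

Orientations are given as a unit quaternion [w, x, y, z].
In Python, from rig import monitor, vision, order, ctrl gives the robot as it stands. The module is installed in compiled form; this text tells all that it offers.
- The arm moves only by the shell command python3 -m pendant 'ROWS' [FORCE]. ROWS is JSON, a list that holds one entry, the list of rows, each a list of 5 numbers: the closure, from -1 (fully open) to 1 (shut), then the shift along the world's x, y, z in m, then the turn about the world's z in degrees. In form: [[[fingers, dx, dy, dz, spin], ...]]. A call has 1 to 20 rows; each row is the pose to reach, as a shift and turn from the pose commanded when the call began; what a row does not reach only later rows make up. A row lasts 1/10 s, in which the tool goes at most 50 mm and 8.59 degrees, less where a joint would pass 70% of its speed; a pose out of reach is approached as far as the arm can. A call with a gripper value outside its range is refused whole. The fingers move at their own pace and stop on an object; FORCE is the grip in N (left out, the last holds). Time passes only in rows, so rows that repeat a pose let the fingers close. It gives the time, the measured TCP pose, the force and the opening at its end, in the units of the state.
- monitor.sense(): the state, without advancing time (a new reading comes with each control period).
- vision.capture(name): name is "scene" or "side" or "wrist"; returns (picture, depth): 384x512x3 uint8, red, green, blue; 384x512 float32, mm along the optical axis (not along the pixel's ray), 0 where there is no reading.
- vision.camera_info(name): a dict with "fov_y" (degrees; the focal length in pixels is half the picture's height over the tangent of half this angle, whatever the lens; pixels are square), "cx", "cy" (the principal point, pixels), "distortion" ([k1, k2, p1, p2, k3] as OpenCV has them; the pictures are not rectified), "R" (3x3) and "t" (3): a world point X has camera coordinates R X + t; the wrist camera has in their place "hand_eye" (4x4, takes a point from camera to tool coordinates, whose origin is the TCP and whose axes are the tool frame's). Camera axes: x right, y down, z forward; pixel columns grow to the right and rows downward; lengths in mm; the calibration is good to about 2 mm. A picture is of the moment at which its call begins: read the wrist's pose just before it. camera_info takes no time and is no camera call.
- order.finish_job(): hands the job in, once; it reports no verdict.
The state is a dict: "time_s": time; "joints": joint angles; "dq": joint speeds; "tau": joint torques, N m; "eef_pos": TCP position; "ee_rot": TCP orientation; "force": force on the tool from outside, world axes, zero at the start; "wrist_torque": the same for the moment, N m; "grip_width": opening from 0.0 (shut) to 1.0 (fully open).
Only numpy, scipy, OpenCV 4.12 (cv2) and the standard library are available. Lean on these libraries where they do the work, as an engineer would, in place of code of your own. Each camera call takes 0.05 s, during which the arm holds its last target.

## Task

Take the six-bladed electrode comb from its parking stand and lower it into the slotted block of the test fixture so that every blade enters its own slot; the block sits off-centre by an unknown several millimetres, so feel for the slots gently. Press the comb fully home with a light firm push of about 10 N, never pressing on the fixture with more than 25 N. Only then slide the bolt fully over the end of the comb's spine, let go, and leave the beaker, the vial and the timer where they stand.

Things in the scene. Friction and masses are not known exactly. Their poses are not given: they have to be found in the camera images.
- comb: Electrode comb, 20 x 116 x 65 mm, 0.12 kg, same either way round. Origin: middle of the row of tooth tips; z up, y along the row, x across. Six steel blades point down, 12 mm (x) x 4 mm (y) x 22 mm long, square-ended, at y = -40, -24, -8, 8, 24, 40 mm. White spine above, 20 x 116 mm, z = 22 to 32 mm. At the start it hangs with the spine resting on the stand's posts.
- comb_rib (a point): Point in the comb's white handle rib, 57 mm above the tooth tips on the comb's middle line, axes as the comb's. The rib is 12 mm thick in x, 56 mm long in y, from 32 to 65 mm above the tips: pinch it across x from above.
- stand: White parking stand, fixed, not always parallel to the fixture: base 60 x 134 x 8 mm, two posts at y = +-51.5 mm with tops at z = 34 mm and side lips to z = 39 mm at x = +-11 mm beside the spine. Origin: centre of the underside; y along the hanging comb, which points roughly at the robot; z up. The hood's sash edge hangs 0.69 m over the worktop about 0.34 m ahead of the robot: tall arms lean in under it.
- fixture: Test fixture, fixed. Origin: underside, below the mean middle of the slot row; y along the row and roughly towards the robot (bolt at the far end), z up. Aluminium base 76 mm wide, y = -136 to 76 mm; end stops of the slot block at y = +-71 mm, tops at z = 32 mm; bolt pedestal at y = -133 to -73 mm, top z = 51.5 mm. (Hood corner post near world x 0.36, y 0.22 m.)
- seat (a point): Where the comb's origin is when fully home, were the grey slot block centred; 18 mm above the fixture's underside, axes as the fixture's. The block is clamped off-centre along y by an unmeasured amount, up to 9 mm either way (not off in x, not turned); the comb cannot shift it. Home is with the spine resting on the block's top.
- block_top (a point): Height of the slot block's flat top, 40 mm above the fixture's underside, at the mean middle of the row (it does not show the block's shift). The block is 40 x 120 mm with six slots at 16 mm pitch, each 15 mm (x) x 6 mm (y) and 24 mm deep: a blade has 1.5 mm play a side in x, 1 mm in y. There is no seventh slot.
- bolt (a joint): Sliding bolt on the fixture, m: 0 = open (tongue's tip at fixture y = -74 mm), 0.032 = fully shut (tip at y = -42 mm); grows along the fixture's +y. Starts 0 to 3 mm from open, stays where left, friction 1.5 N. The tongue, 14 mm wide, 6 mm thick, underside at fixture z = 51.5 mm, clears the spine of a comb that is home by 1.5 mm and is stopped by one that is not.
- bolt_grip (a point): Point on the bolt's upright black grip, which is 12 mm thick in x, 24 mm long in y and stands on the tongue from fixture z = 57.5 to 101.5 mm. The point is on its middle line at z = 90.5 mm and travels with the bolt; axes as the fixture's. Pinch it across x from above.
- beaker: Small clear beaker, 51 mm across, 66 mm high, loose bystander. Origin: centre of its underside.
- vial: Small glass vial with a blue cap, 19 mm across, 52 mm high, loose bystander. Origin: centre of its underside.
- timer: Countdown timer lying flat, 62 x 62 x 18 mm, loose bystander. Origin: centre of its underside.

How it is judged:
By the outcome, as a careful person would: the job done as asked, in the order asked, and still so for the second after the job is handed in, with the robot touching nothing.
It also fails if it takes over 64 s, if anything falls off the work surface, if the arm or the gripper's body presses on something with over 40 N, if the wrist force passes 120 N, or if a joint passes its speed limit or range.

## Working session

There is one attempt and no reset: what is moved stays moved. The work goes in short steps, Python scripts to look and compute and a shell command to move; the robot and the scene stay as the last step left them, time stands still between calls to the robot, and variables do not carry over. Pictures are saved under pics/ and viewed, and the job is handed in when it is done.

```bash
mkdir -p pics; ls; python3 - <<'E'
from rig import monitor, vision, order, ctrl
import cv2, numpy as np
print(monitor.sense()); print(ctrl.tcp_to_grasp)
for n in ["scene","side","wrist"]:
    s=monitor.sense()
    p,d=vision.capture(n); 
    cv2.imwrite(f"pics/{n}0.png",p[:,:,::-1]); np.savez(f"{n}0.npz",p=p,d=d,pos=s["eef_pos"],rot=s["ee_rot"])
    print(n,vision.camera_info(n))
E
```

```text
pics
{'time_s': 0.0, 'joints': array([ 1.03860704e+00,  3.13429418e-01,  1.49845119e+00,  2.91198799e-05,
        1.33104112e+00, -2.23401358e-01]), 'dq': array([ 1.82595532e-04, -1.40636332e-03, -9.12702311e-05,  2.38896735e-04,
        9.21434700e-04,  9.31869956e-04]), 'tau': array([-2.71696417e-04, -4.12265432e+01, -2.59744620e+01, -1.99240853e-04,
        4.16940398e-03, -9.90305352e-06]), 'eef_pos': array([159.41357787, 499.92726463, 230.74031214]), 'ee_rot': array([ 2.50446154e-04,  8.07437349e-01,  5.89952952e-01, -6.15699363e-04]), 'force': array([0.39768082, 0.19404327, 0.07184786]), 'wrist_torque': array([ 0.02003614, -0.05599045,  0.02195627]), 'grip_width': 0.997118114609117}
18.700000000000003
scene {'fov_y': 52.83340057230392, 'cx': 259.2643470126853, 'cy': 181.38617155860874, 'distortion': array([0.00203024, 0.        , 0.        , 0.        , 0.        ]), 'R': array([[-0.15954456, -0.98717923, -0.004764  ],
       [-0.76022464,  0.12594063, -0.63733622],
       [ 0.62976506, -0.09806181, -0.77057112]]), 't': array([-101.01124052,  452.97626418,  715.83773919])}
side
[... 197 characters left out ...]
0.97701694,  0.00741704],
       [-0.79058888,  0.16791263, -0.58887568],
       [ 0.5740961 , -0.13131354, -0.80818959]]), 't': array([-73.85650938, 452.14749909, 788.08609949])}
wrist {'fov_y': 68.90859992286141, 'cx': 259.2791913982153, 'cy': 196.934753479008, 'distortion': array([-0.0221878,  0.       ,  0.       ,  0.       ,  0.       ]), 'hand_eye': array([[ 9.99999383e-01,  1.02574094e-03,  4.27292290e-04,
        -9.76578739e-01],
       [-1.10810939e-03,  9.49128789e-01,  3.14886192e-01,
        -8.12511905e+01],
       [-8.25637543e-05, -3.14886471e-01,  9.49129340e-01,
        -1.43802444e+02],
       [ 0.00000000e+00,  0.00000000e+00,  0.00000000e+00,
         1.00000000e+00]])}
```

View pics/scene0.png

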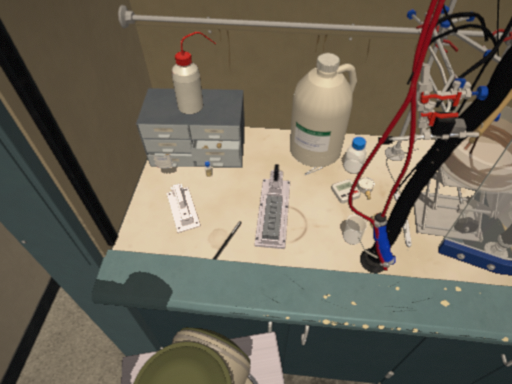

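View pics/side0.png

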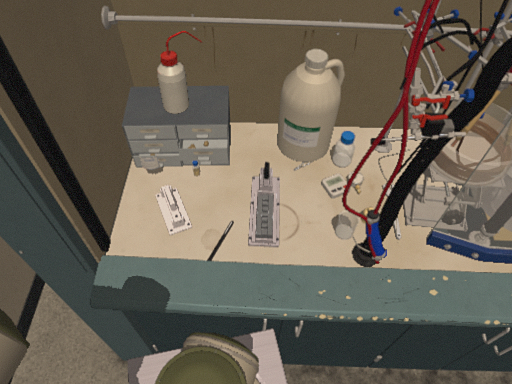

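View pics/wrist0.png

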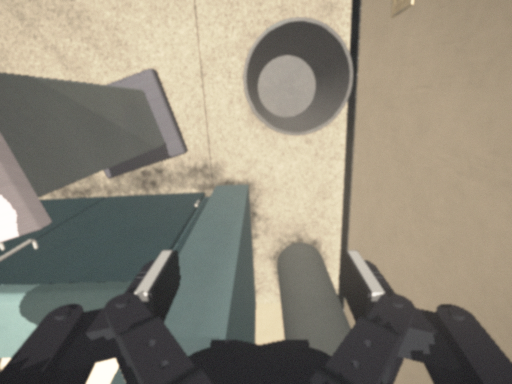

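```bash
cat > h.py <<'E'
import numpy as np, cv2
from rig import vision
from scipy.spatial.transform import Rotation as Ro
def K(i):
    f=192/np.tan(np.radians(i["fov_y"])/2); return np.array([[f,0,i["cx"]],[0,f,i["cy"]],[0,0,1.]])
def pose(n,pos=None,rot=None):
    i=vision.camera_info(n)
    if n!="wrist": return K(i),i["distortion"],np.array(i["R"]),np.array(i["t"])
    T=np.eye(4); T[:3,:3]=Ro.from_quat(np.r_[rot[1:],rot[0]]).as_matrix(); T[:3,3]=pos
    M=np.linalg.inv(T@i["hand_eye"]); return K(i),i["distortion"],M[:3,:3],M[:3,3]
def toplane(n,uv,z,**k):
    Km,D,R,t=pose(n,**k); q=cv2.undistortPoints(np.float64(uv).reshape(-1,1,2),Km,D).reshape(-1,2)
    d=np.c_[q,np.ones(len(q))]@R; c=-R.T@t
    return c+d*((np.reshape(z,-1)-c[2])/d[:,2])[:,None]
def proj(n,X,**k):
    Km,D,R,t=pose(n,**k); return cv2.projectPoints(np.float64(X).reshape(-1,1,3),cv2.Rodrigues(R)[0],t,Km,D)[0].reshape(-1,2)
def crop(img,u0,v0,u1,v1,s,name,grid=10):
    c=cv2.resize(img[v0:v1,u0:u1,::-1].copy(),None,fx=s,fy=s,interpolation=cv2.INTER_CUBIC)
    for u in range(u0,u1,grid): cv2.putText(c,str(u),((u-u0)*s,8),0,.3,(0,0,255)); cv2.line(c,((u-u0)*s,8),((u-u0)*s,14),(0,0,255))
    for v in range(v0,v1,grid): cv2.putText(c,str(v),(0,(v-v0)*s+4),0,.3,(0,0,255))
    cv2.imwrite(name,c)
E
python3 - <<'E'
from h import *
for n,b in [("scene",(155,160,300,260)),("side",(150,150,290,255))]:
    p=np.load(n+"0.npz")["p"]; crop(p,*b,5,f"pics/{n}_crop.png")
print(toplane("scene",[[183,208],[273,210],[209,170],[277,172],[352,230],[345,190],[100,260]],0).round())
E
```

```text
[[ 506.   22.    0.]
 [ 460. -214.    0.]
 [ 630.  -57.    0.]
 [ 590. -249.    0.]
 [ 366. -401.    0.]
 [ 495. -422.    0.]
 [ 383.  226.    0.]]
```

View pics/scene_crop.png

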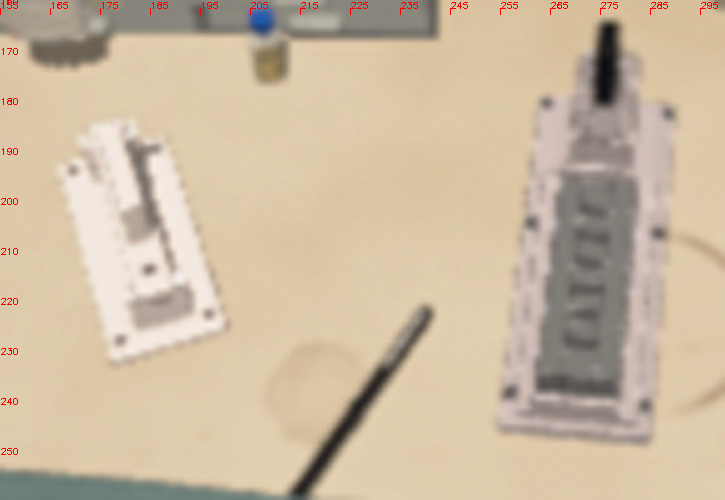

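View pics/side_crop.png

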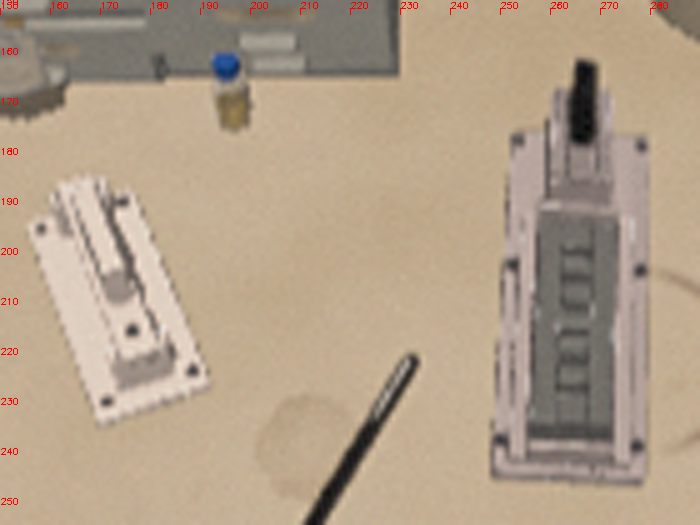

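```bash
python3 - <<'E'
from h import *
for nm,n,uv in [("stand","scene",[[167,194],[178,232.5],[188,188],[200.5,225]]),("stand","side",[[155,195.5],[170,234.5],[177.5,188],[192,226]]),
 ("fix","scene",[[262.5,179],[254.5,245.5],[290,182],[285,247.5]]),("fix","side",[[252.5,176.5],[248,245],[279,176],[278,246]])]:
    P=toplane(n,uv,8); a=P[1]-P[0]; b=P[3]-P[2]
    print(nm,n,P.round(),P.mean(0).round(),np.degrees(np.arctan2([a[1],b[1]],[a[0],b[0]])).round(1),np.linalg.norm(a),np.linalg.norm(b))
E
```

```text
stand scene [[554.  63.   8.]
 [426.  36.   8.]
 [566.   5.   8.]
 [439. -21.   8.]] [496.  21.   8.] [-168.5 -168.3] 131.2712787892196 129.73737018604092
stand side [[554.  62.   8.]
 [426.  35.   8.]
 [566.   1.   8.]
 [439. -22.   8.]] [496.  19.   8.] [-168.  -169.9] 130.57271778739357 128.854327880736
fix scene [[ 564. -203.    8.]
 [ 357. -148.    8.]
 [ 541. -277.    8.]
 [ 340. -221.    8.]] [ 451. -212.    8.] [165.2 164.6] 213.9720662671435 208.7741792627382
fix side [[ 562. -207.    8.]
 [ 357. -150.    8.]
 [ 549. -279.    8.]
 [ 339. -221.    8.]] [ 452. -214.    8.] [164.5 164.6] 213.48144413784007 218.1520084295685
```

```bash
python3 -m pendant '[[[-1,-0.014,-0.04,0,0],[-1,-0.028,-0.08,0,0],[-1,-0.042,-0.12,0,0],[-1,-0.056,-0.16,0,0],[-1,-0.07,-0.2,0,0],[-1,-0.036,-0.225,0,5],[-1,-0.002,-0.25,0,10],[-1,0.032,-0.275,0,15],[-1,0.065,-0.3,0,20],[-1,0.082,-0.332,0,25],[-1,0.1,-0.365,0,29],[-1,0.13,-0.4,0,29],[-1,0.15,-0.43,0,29],[-1,0.15,-0.43,0,29]]]'
```

```text
time_s: 1.55
eef_pos: [311.1, 67.4, 231.2]
ee_rot: [0.0, 0.636, 0.772, -0.0]
force: [-0.4, 0.6, 0.6]
grip_width: 1.002
```

```bash
python3 -m pendant '[[[-1,0.04,-0.01,0,0],[-1,0.08,-0.02,0,0],[-1,0.12,-0.03,0,0],[-1,0.16,-0.04,0,0],[-1,0.2,-0.048,0,0],[-1,0.2,-0.048,0,0],[-1,0.2,-0.048,0,0]]]'; python3 - <<'E'
from h import *
from rig import monitor
s=monitor.sense(); p,d=vision.capture("wrist"); cv2.imwrite("pics/w1.png",p[:,:,::-1]); np.savez("w1.npz",p=p,d=d,pos=s["eef_pos"],rot=s["ee_rot"]); print(s["joints"])
E
```

```text
time_s: 2.25
eef_pos: [509.3, 22.8, 230.6]
ee_rot: [-0.001, 0.634, 0.773, -0.0]
force: [-0.0, 0.7, 0.7]
grip_width: 0.994
[-1.85450283e-01  2.80965434e-01  1.54250818e+00  1.69303588e-04
  1.32002205e+00 -1.95415508e+00]
```

View pics/w1.png

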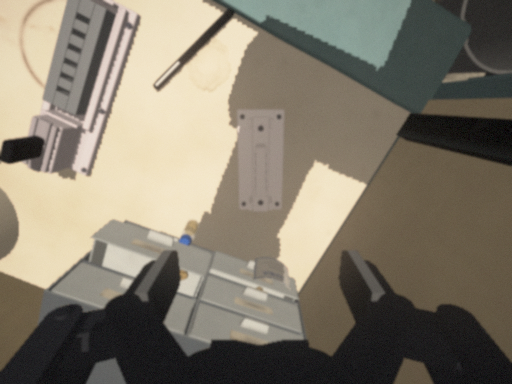

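```bash
python3 - <<'E'
from h import *
z=np.load("w1.npz"); p=z["p"]; k=dict(pos=z["pos"],rot=z["rot"])
q=np.clip(p.astype(float)*1.5,0,255).astype(np.uint8)
crop(q,220,95,300,225,6,"pics/w1c.png")
# height map
Km,D,R,t=pose("wrist",**k)
v,u=np.mgrid[100:220,230:295]; uv=np.c_[u.ravel(),v.ravel()].astype(float)
n=cv2.undistortPoints(uv.reshape(-1,1,2),Km,D).reshape(-1,2)
X=(np.c_[n,np.ones(len(n))]*z["d"][100:220,230:295].reshape(-1,1)-t)@R
H=X[:,2].reshape(v.shape); m=cv2.resize(np.clip(H*3,0,255).astype(np.uint8),None,fx=5,fy=5); cv2.imwrite("pics/w1h.png",m)
sel=H>55; P=X[sel.ravel()]; print(sel.sum(),P.mean(0),P.max(0))
r=cv2.minAreaRect(P[:,:2].astype(np.float32)); print(r)
for lo,hi in [(24,34),(34,42),(6,10)]:
  s2=(H>lo)&(H<hi); Q=X[s2.ravel()]; 
  if len(Q): print(lo,len(Q),np.median(Q,0),cv2.minAreaRect(Q[:,:2].astype(np.float32)))
E
```

```text
633 [491.56784069  20.02434409  93.8343985 ] [525.07484399  31.696166   374.49627257]
((476.8709716796875, 17.545635223388672), (97.22166442871094, 12.672314643859863), 10.865204811096191)
24 21 [546.68443054  20.71457731  30.04573173] ((498.52679443359375, 33.086029052734375), (28.11081886291504, 111.68063354492188), 87.00496673583984)
34 135 [455.92321084  22.04223829  39.60957439] ((499.2182922363281, 21.990543365478516), (111.31011962890625, 29.470571517944336), 11.363984107971191)
6 2414 [494.1621207   15.83578612   8.93504366] ((499.68609619140625, 21.978343963623047), (131.48202514648438, 60.15412521362305), 11.361533164978027)
```

View pics/w1c.png

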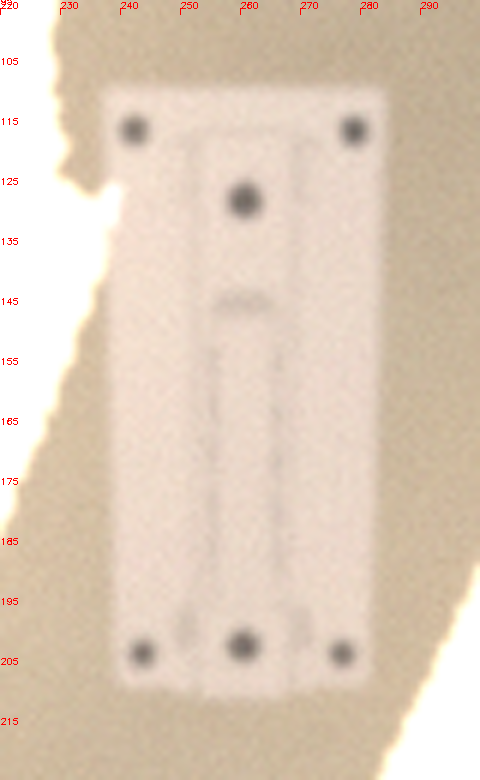

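View pics/w1h.png

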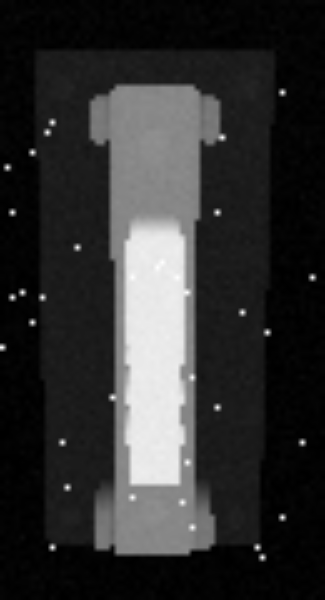

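```bash
cat >> h.py <<'E'
def cloud(z,box,n="wrist"):
    u0,v0,u1,v1=box; k=dict(pos=z["pos"],rot=z["rot"]) if n=="wrist" else {}
    Km,D,R,t=pose(n,**k); v,u=np.mgrid[v0:v1,u0:u1]; uv=np.c_[u.ravel(),v.ravel()].astype(float)
    q=cv2.undistortPoints(uv.reshape(-1,1,2),Km,D).reshape(-1,2)
    d=cv2.medianBlur(z["d"],3)[v0:v1,u0:u1].reshape(-1,1)
    return (np.c_[q,np.ones(len(q))]*d-t)@R, v.shape
def band(X,sh,lo,hi):
    m=((X[:,2]>lo)&(X[:,2]<hi)).reshape(sh).astype(np.uint8)
    n,l,s,_=cv2.connectedComponentsWithStats(m); i=1+np.argmax(s[1:,4]); Q=X[(l==i).ravel()]
    return Q,cv2.minAreaRect(Q[:,:2].astype(np.float32))
E
python3 - <<'E'
from h import *
z=np.load("w1.npz")
X,sh=cloud(z,(225,95,300,225))
for lo,hi in [(5,13),(40,50),(72,84)]:
    Q,r=band(X,sh,lo,hi); print(lo,len(Q),np.median(Q,0).round(1),[np.round(a,1) for a in r])
# fixture
X,sh=cloud(z,(0,0,150,190))
for lo,hi in [(4,13),(37,43),(48,55),(95,110)]:
    try:
        Q,r=band(X,sh,lo,hi); print("fix",lo,len(Q),np.median(Q,0).round(1),[np.round(a,1) for a in r])
    except Exception as e: print(e)
E
```

```text
5 2788 [491.6  15.8   9.1] [array([500.1,  22. ]), array([132.3,  60.1]), np.float64(11.3)]
40 986 [470.3  18.6  45.1] [array([497.9,  20.3]), array([113.2,  24.4]), np.float64(11.4)]
72 564 [494.6  21.1  77.8] [array([497.3,  21.4]), array([55.3, 12.3]), np.float64(11.4)]
fix 4 1060 [ 453.3 -175.9   11.5] [array([ 458.7, -184. ]), array([ 31.7, 213.5]), np.float64(78.9)]
fix 37 4041 [ 416.6 -202.5   41. ] [array([ 418.8, -204.1]), array([ 41.5, 120.9]), np.float64(74.9)]
fix 48 323 [ 518.1 -216.8   51.7] [array([ 519.6, -219.1]), array([66.6, 28.6]), np.float64(11.7)]
fix 95 373 [ 520.1 -229.1  101.8] [array([ 521.1, -232. ]), array([12.6, 23.5]), np.float64(74.7)]
```

```bash
python3 -m pendant '[[[-1,-0.012,-0.001,-0.04,0],[-1,-0.012,-0.001,-0.08,0],[-1,-0.012,-0.001,-0.12,0],[-1,-0.012,-0.001,-0.145,0],[-1,-0.012,-0.001,-0.165,0],[-1,-0.012,-0.001,-0.179,0],[-1,-0.012,-0.001,-0.179,0],[-1,-0.012,-0.001,-0.179,0]]]' 40; python3 - <<'E'
from h import *
from rig import monitor
s=monitor.sense(); p,d=vision.capture("wrist"); cv2.imwrite("pics/w2.png",p[:,:,::-1]); np.savez("w2.npz",p=p,d=d,pos=s["eef_pos"],rot=s["ee_rot"]); print(s["eef_pos"],s["force"])
E
```

```text
time_s: 3.1
eef_pos: [497.4, 21.5, 53.2]
ee_rot: [0.0, 0.634, 0.773, 0.0]
force: [0.3, -0.3, 0.9]
grip_width: 0.997
[497.38085718  21.52463564  53.2452271 ] [ 0.34471703 -0.26298918  0.90188265]
```

View pics/w2.png

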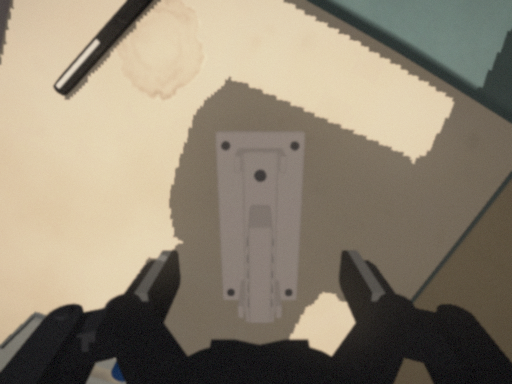

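The rib sits at columns 247–272, centred between the fingers (inner edges about 165 and 358). The jaws can close on it now.

```bash
python3 -m pendant '[[[1,0,0,0,0],[1,0,0,0,0],[1,0,0,0,0],[1,0,0,0,0],[1,0,0,0,0],[1,0,0,0,0],[1,0,0,0,0],[1,0,0,0,0],[1,0,0,0,0],[1,0,0,0,0]]]' 50; python3 -c "
from rig import monitor
print(monitor.sense())"
```

```text
time_s: 4.15
eef_pos: [497.6, 21.1, 52.4]
ee_rot: [0.0, 0.634, 0.773, 0.0]
force: [0.6, -0.1, 2.9]
grip_width: 0.129
{'time_s': 4.15, 'joints': array([-1.93210347e-01,  4.79422050e-01,  1.78111567e+00, -9.27046047e-05,
        8.80914092e-01, -1.96132799e+00]), 'dq': array([-0.00042406, -0.00021666,  0.00185568, -0.00109318, -0.00045966,
        0.00076473]), 'tau': array([ 1.90156270e-01, -4.06681466e+01, -1.89281309e+01,  1.59987495e-01,
       -2.16518696e-01,  1.28005631e-02]), 'eef_pos': array([497.62015225,  21.1265596 ,  52.38989173]), 'ee_rot': array([7.89553640e-05, 6.33994801e-01, 7.73337304e-01, 1.87283615e-06]), 'force': array([ 0.63840072, -0.05186891,  2.94202059]), 'wrist_torque': array([-0.11025051,  0.15287378,  0.00555579]), 'grip_width': 0.12930946535678073}
```

```bash
python3 -m pendant '[[[1,0,0,0.01,0],[1,0,0,0.03,0],[1,0,0,0.06,0],[1,0,0,0.09,0],[1,0,0,0.12,0],[1,0,0,0.13,0],[1,0,0,0.13,0],[1,0,0,0.13,0]]]'; python3 - <<'E'
from h import *
from rig import monitor
s=monitor.sense(); print(s["eef_pos"],s["force"])
s=monitor.sense(); p,d=vision.capture("wrist"); cv2.imwrite("pics/w3.png",p[:,:,::-1]); np.savez("w3.npz",p=p,d=d,pos=s["eef_pos"],rot=s["ee_rot"])
E
```

```text
time_s: 4.95
eef_pos: [496.9, 21.3, 180.9]
ee_rot: [-0.001, 0.634, 0.773, -0.001]
force: [0.2, -0.4, -1.7]
grip_width: 0.131
[496.94505636  21.27922994 180.94463468] [ 0.19868487 -0.40781034 -1.71152904]
```

View pics/w3.png

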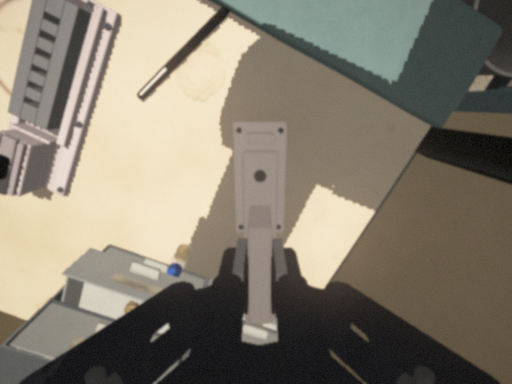

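```bash
python3 - <<'E'
from h import *
z=np.load("scene0.npz"); X,sh=cloud(z,(100,40,420,270),"scene")
for lo in (60,110,200):
    m=(X[:,2]>lo)&(X[:,2]<600)&(X[:,0]>330)&(X[:,0]<900)
    for y0 in range(-350,200,50):
        q=X[m&(X[:,1]>y0)&(X[:,1]<y0+50)]
        if len(q)>5: print(lo,y0,"minx",np.percentile(q[:,0],2).round(),end=" | ")
    print()
E
```

```text
60 -350 minx 586.0 | 60 -300 minx 748.0 | 60 -250 minx 511.0 | 60 -200 minx 633.0 | 60 -150 minx 596.0 | 60 -100 minx 601.0 | 60 -50 minx 613.0 | 60 0 minx 484.0 | 60 50 minx 620.0 | 60 100 minx 604.0 | 60 150 minx 405.0 | 
110 -350 minx 587.0 | 110 -300 minx 748.0 | 110 -250 minx 762.0 | 110 -200 minx 638.0 | 110 -150 minx 624.0 | 110 -100 minx 631.0 | 110 -50 minx 643.0 | 110 0 minx 653.0 | 110 50 minx 662.0 | 110 100 minx 604.0 | 110 150 minx 412.0 | 
200 -350 minx 594.0 | 200 -300 minx 748.0 | 200 -250 minx 761.0 | 200 -200 minx 775.0 | 200 -150 minx 787.0 | 200 -100 minx 691.0 | 200 -50 minx 684.0 | 200 0 minx 828.0 | 200 50 minx 788.0 | 200 100 minx 605.0 | 200 150 minx 518.0 |
```

```bash
python3 -m pendant '[[[1,0,-0.03,0,-3],[1,0,-0.07,0,-8],[1,0,-0.11,0,-14],[1,0,-0.15,0,-20],[1,0,-0.19,0,-25],[1,0,-0.225,0,-26.6],[1,0,-0.247,0,-26.6],[1,0,-0.247,0,-26.6],[1,0,-0.247,0,-26.6]]]'; python3 - <<'E'
from h import *
from rig import monitor
s=monitor.sense(); print(s["eef_pos"],s["force"],s["ee_rot"])
s=monitor.sense(); p,d=vision.capture("wrist"); cv2.imwrite("pics/w4.png",p[:,:,::-1]); np.savez("w4.npz",p=p,d=d,pos=s["eef_pos"],rot=s["ee_rot"])
E
```

```text
time_s: 5.9
eef_pos: [497.1, -225.4, 180.9]
ee_rot: [-0.001, 0.795, 0.606, -0.0]
force: [0.8, 0.2, -1.4]
grip_width: 0.131
[ 497.09546472 -225.42276764  180.94591207] [ 0.82419746  0.16596308 -1.40529367] [-1.32985871e-03  7.95089201e-01  6.06491000e-01 -2.47425802e-04]
```

View pics/w4.png

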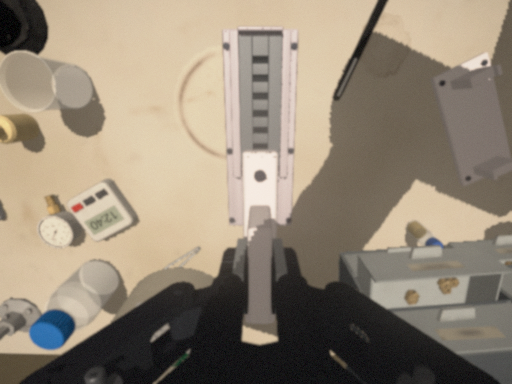

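```bash
python3 - <<'E'
from h import *
z=np.load("w4.npz"); p=z["p"]; k=dict(pos=z["pos"],rot=z["rot"])
crop(p,215,20,305,215,4,"pics/w4c.png")
X,sh=cloud(z,(215,20,305,235))
for lo,hi in [(5,13),(38,44),(28,35.5)]:
    Q,r=band(X,sh,lo,hi); print(lo,len(Q),np.median(Q,0).round(1),[np.round(a,1) for a in r])
# slot dark blobs on block
sub=p[25:160,235:285].astype(float).mean(2); 
prof=p[25:155,254:267].mean((1,2)); print(prof.round().astype(int).tolist())
# comb spine
for lo,hi in [(160,178),(190,212)]:
    Q,r=band(X,sh,lo,hi); print("comb",lo,len(Q),np.median(Q,0).round(1),[np.round(a,1) for a in r])
E
```

```text
5 339 [ 518.5 -198.9   12.8] [array([ 514.2, -198.8]), array([15.9, 78.4]), np.float64(74.9)]
38 4242 [ 405.4 -200.6   41.1] [array([ 418.4, -204. ]), array([ 40.2, 118.7]), np.float64(74.7)]
28 223 [ 354.1 -186.6   32.8] [array([ 354. , -186.4]), array([41.1,  3.3]), np.float64(74.8)]
[190, 196, 209, 204, 177, 134, 97, 83, 83, 93, 114, 140, 158, 162, 163, 162, 161, 161, 161, 160, 160, 160, 159, 158, 158, 158, 157, 157, 155, 146, 119, 86, 66, 62, 65, 71, 76, 89, 118, 147, 159, 159, 158, 156, 154, 153, 151, 149, 138, 110, 80, 72, 75, 78, 81, 87, 108, 137, 152, 155, 154, 152, 151, 149, 148, 144, 133, 112, 89, 81, 82, 82, 83, 91, 114, 136, 148, 150, 149, 147, 145, 145, 143, 139, 124, 102, 88, 84, 84, 85, 90, 107, 128, 142, 146, 144, 144, 143, 142, 140, 136, 122, 102, 90, 88, 87, 89, 101, 120, 137, 143, 144, 143, 142, 141, 140, 136, 128, 112, 97, 92, 91, 97, 110, 132, 157, 181, 205, 223, 231]
comb 160 2300 [ 458.3 -215.   173.7] [array([ 465.9, -217.5]), array([20. , 50.1]), np.float64(74.8)]
comb 190 486 [ 471.4 -219.3  203.2] [array([ 472.6, -219.5]), array([12. ,  4.5]), np.float64(75.0)]
```

View pics/w4c.png

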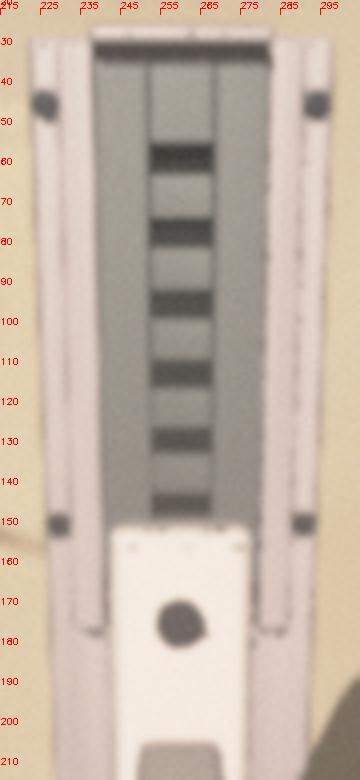

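```bash
python3 - <<'E'
from h import *
z=np.load("w4.npz"); k=dict(pos=z["pos"],rot=z["rot"])
v=np.array([59,77.5,95.45,112.9,129.5]); 
# slot u extents
p=z["p"].astype(float).mean(2)
uc=[]
for vv in v:
    row=p[int(vv)-1:int(vv)+2,240:280].mean(0); m=np.where(row<(row.min()+np.median(row[:8]))/2)[0]; uc.append(240+(m[0]+m[-1])/2)
print(np.round(uc,1))
P=toplane("wrist",np.c_[uc,v],41.1,**k)[:,:2]
X,sh=cloud(z,(215,20,305,235))
Q,r=band(X,sh,38,44)
a=np.radians(164.75); y=np.array([np.cos(a),np.sin(a)]); x=np.array([np.sin(a),-np.cos(a)])
s=P@y; xx=P@x; print("s",s.round(1),"pitch",np.diff(s).round(2),"x",xx.round(2))
c=s-np.array([40,24,8,-8,-24]); print("centre s",c.round(2),c.mean())
print("block centre", c.mean()*y+xx.mean()*x, "depth rect",r)
C=np.array([441.7,-210.9])-58*y; print("comb",C,C@y,C@x, "tcp", z["pos"]@np.r_[y,0], z["pos"]@np.r_[x,0])
# line direction from block edges
print(np.degrees(np.arctan2(*(P[0]-P[4])[::-1])))
ang=2*np.degrees(np.arctan2(z["rot"][2],z["rot"][1])); print("toolx",ang)
E
```

```text
[260.  260.  260.  259.5 260. ]
s [-417.3 -433.2 -449.2 -465.2 -481. ] pitch [-15.9  -15.96 -16.06 -15.81] x [-86.71 -86.71 -86.7  -87.18 -86.68]
centre s [-457.3  -457.2  -457.16 -457.22 -457.03] -457.17884837286
block centre [ 418.25073905 -203.99037913] depth rect ((418.428466796875, -204.04754638671875), (40.239402770996094, 118.71031951904297), 74.6642837524414)
comb [ 497.65766478 -226.15581044] -539.6198440643736 -87.29275916940922 tcp -538.8846274381524 -86.73340493455031
164.77957440169482
toolx 74.6724991919364
```

```bash
python3 -m pendant '[[[1,-0.025,0.007,0,0],[1,-0.055,0.015,-0.02,0],[1,-0.0795,0.022,-0.05,0],[1,-0.0795,0.022,-0.075,0],[1,-0.0795,0.022,-0.09,0],[1,-0.0795,0.022,-0.09,0],[1,-0.0795,0.022,-0.09,0]]]'; python3 - <<'E'
from h import *
from rig import monitor
s=monitor.sense(); print(s["eef_pos"],s["force"],s["wrist_torque"])
s=monitor.sense(); p,d=vision.capture("wrist"); cv2.imwrite("pics/w5.png",p[:,:,::-1]); np.savez("w5.npz",p=p,d=d,pos=s["eef_pos"],rot=s["ee_rot"])
X,sh=cloud(np.load("w5.npz"),(215,20,305,235))
for lo,hi in [(38,44),(76,92)]:
    Q,r=band(X,sh,lo,hi); print(lo,len(Q),np.median(Q,0).round(1),[np.round(a,1) for a in r])
E
```

```text
time_s: 6.65
eef_pos: [418.4, -203.3, 92.7]
ee_rot: [0.0, 0.795, 0.607, 0.0]
force: [0.3, 1.6, -1.7]
grip_width: 0.131
[ 418.35103941 -203.27430611   92.69262834] [ 0.30892527  1.61422919 -1.65757321] [-0.00844116  0.03093816 -0.04819023]
38 2359 [ 384.9 -191.4   41. ] [array([ 396.1, -197.7]), array([40.1, 73.8]), np.float64(74.8)]
76 2340 [ 379.7 -193.    85.3] [array([ 387.1, -195.4]), array([20., 50.]), np.float64(74.7)]
```

View pics/w5.png

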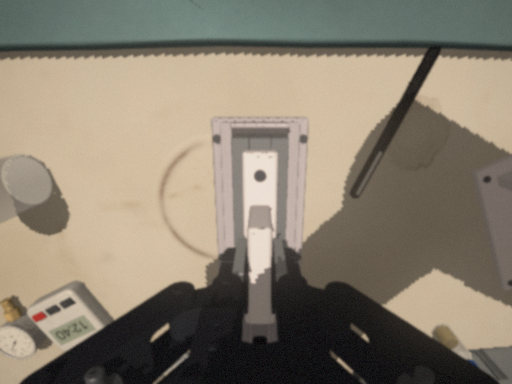

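```bash
python3 -m pendant '[[[1,0,0,-0.005,0],[1,0,0,-0.009,0],[1,0,0,-0.010,0],[1,0,0,-0.011,0],[1,0,0,-0.012,0],[1,0,0,-0.012,0]]]'; python3 -m pendant '[[[1,0,0,-0.001,0],[1,0,0,-0.001,0]]]'
```

```text
time_s: 7.3
eef_pos: [418.1, -203.8, 80.2]
ee_rot: [-0.0, 0.795, 0.607, -0.0]
force: [0.0, 0.3, -1.7]
grip_width: 0.132
time_s: 7.5
eef_pos: [418.0, -203.8, 79.2]
ee_rot: [-0.0, 0.795, 0.607, -0.0]
force: [0.5, -0.3, -1.4]
grip_width: 0.129
```

```bash
python3 -m pendant '[[[1,0,0,-0.001,0],[1,0,0,-0.001,0]]]';python3 -m pendant '[[[1,0,0,-0.001,0],[1,0,0,-0.001,0]]]';python3 -m pendant '[[[1,0,0,-0.001,0],[1,0,0,-0.001,0]]]'
```

```text
time_s: 7.7
eef_pos: [418.0, -203.8, 78.2]
ee_rot: [-0.0, 0.795, 0.607, -0.0]
force: [-0.1, 0.2, -0.9]
grip_width: 0.131
time_s: 7.9
eef_pos: [418.0, -203.8, 77.2]
ee_rot: [-0.0, 0.795, 0.607, -0.0]
force: [0.7, 0.3, -1.0]
grip_width: 0.128
time_s: 8.1
eef_pos: [418.0, -203.8, 76.2]
ee_rot: [-0.0, 0.795, 0.607, -0.0]
force: [0.3, 0.5, -0.7]
grip_width: 0.129
```

```bash
python3 -m pendant '[[[1,0,0,-0.0015,0],[1,0,0,-0.003,0],[1,0,0,-0.003,0]]]';python3 -m pendant '[[[1,0,0,-0.0015,0],[1,0,0,-0.003,0],[1,0,0,-0.003,0]]]'
```

```text
time_s: 8.4
eef_pos: [418.0, -203.7, 73.1]
ee_rot: [-0.0, 0.795, 0.607, -0.0]
force: [0.3, -0.3, -0.9]
grip_width: 0.13
time_s: 8.7
eef_pos: [418.0, -203.8, 70.1]
ee_rot: [-0.0, 0.795, 0.607, -0.0]
force: [0.5, 1.3, -1.9]
grip_width: 0.131
```

```bash
python3 -m pendant '[[[1,0,0,-0.0015,0],[1,0,0,-0.003,0],[1,0,0,-0.003,0]]]';python3 -m pendant '[[[1,0,0,-0.0015,0],[1,0,0,-0.003,0],[1,0,0,-0.003,0]]]'
```

```text
time_s: 9.0
eef_pos: [418.0, -203.8, 67.1]
ee_rot: [-0.0, 0.795, 0.607, -0.0]
force: [0.2, -0.3, -1.1]
grip_width: 0.13
time_s: 9.3
eef_pos: [418.0, -203.8, 64.1]
ee_rot: [-0.0, 0.795, 0.607, -0.0]
force: [0.5, 0.2, -2.0]
grip_width: 0.128
```

```bash
python3 -m pendant '[[[1,0,0,-0.001,0],[1,0,0,-0.002,0],[1,0,0,-0.003,0],[1,0,0,-0.004,0],[1,0,0,-0.004,0]]]';python3 -m pendant '[[[1,0,0,-0.0005,0],[1,0,0,-0.0005,0]]]';python3 -m pendant '[[[1,0,0,-0.0005,0],[1,0,0,-0.0005,0]]]'
```

```text
time_s: 9.8
eef_pos: [418.0, -203.8, 60.2]
ee_rot: [-0.0, 0.795, 0.607, -0.0]
force: [-0.3, 0.3, -0.9]
grip_width: 0.128
time_s: 10.0
eef_pos: [418.0, -203.8, 59.8]
ee_rot: [-0.0, 0.795, 0.607, -0.0]
force: [0.6, 1.0, -1.6]
grip_width: 0.131
time_s: 10.2
eef_pos: [418.1, -203.8, 59.3]
ee_rot: [-0.0, 0.795, 0.607, -0.0]
force: [-0.3, 0.2, -0.5]
grip_width: 0.13
```

```bash
python3 -m pendant '[[[1,0,0,-0.0005,0],[1,0,0,-0.0005,0]]]';python3 -m pendant '[[[1,0,0,-0.0004,0],[1,0,0,-0.0004,0]]]'
```

```text
time_s: 10.4
eef_pos: [418.0, -203.8, 58.7]
ee_rot: [-0.0, 0.795, 0.607, -0.0]
force: [-0.1, -0.4, -1.3]
grip_width: 0.128
time_s: 10.6
eef_pos: [418.1, -203.9, 58.4]
ee_rot: [0.0, 0.795, 0.607, -0.0]
force: [0.3, -0.3, -0.4]
grip_width: 0.129
```

```bash
python3 -m pendant '[[[1,0,0,-0.0004,0],[1,0,0,-0.0004,0]]]'
```

```text
time_s: 10.8
eef_pos: [418.1, -203.9, 58.4]
ee_rot: [0.0, 0.795, 0.607, -0.0]
force: [-1.6, 1.2, 4.8]
grip_width: 0.129
```

```bash
python3 -m pendant '[[[1,0,0,-0.0003,0],[1,0,0,-0.0003,0]]]'
```

```text
time_s: 11.0
eef_pos: [418.1, -203.9, 58.4]
ee_rot: [0.0, 0.795, 0.607, -0.0]
force: [-2.7, 2.2, 8.8]
grip_width: 0.132
```

```bash
python3 -m pendant '[[[1,0,0,-0.0002,0],[1,0,0,-0.0002,0],[1,0,0,-0.0002,0],[1,0,0,-0.0002,0],[1,0,0,-0.0002,0]]]'; python3 -c "
from rig import monitor
print(monitor.sense()['force'],monitor.sense()['wrist_torque'])"
```

```text
time_s: 11.5
eef_pos: [418.1, -203.9, 58.3]
ee_rot: [0.0, 0.795, 0.607, -0.0]
force: [-3.1, 2.7, 11.3]
grip_width: 0.13
[-3.09818703  2.69967951 11.29256655] [0.41178822 0.633362   0.01808488]
```

```bash
python3 -m pendant '[[[1,0,0,0.0009,0],[1,0,0,0.0009,0],[0,0,0,0.0009,0],[0,0,0,0.0009,0],[0,0,0,0.0009,0],[0,0,0,0.0009,0],[0,0,0,0.0009,0],[0,0,0,0.0009,0]]]'
```

```text
time_s: 12.3
eef_pos: [418.1, -203.8, 58.4]
ee_rot: [0.0, 0.795, 0.607, -0.0]
force: [-0.0, -0.4, 0.0]
grip_width: 0.501
```

```bash
python3 -m pendant '[[[0,0,0,0.01,0],[0,0,0,0.04,0],[0,0,0,0.08,0],[0,0,0,0.12,0],[0,0.02,-0.006,0.15,0],[0,0.06,-0.017,0.16,0],[0,0.1,-0.028,0.16,0],[0,0.112,-0.031,0.16,0],[0,0.112,-0.031,0.16,0],[0,0.112,-0.031,0.16,0]]]'; python3 - <<'E'
from h import *
from rig import monitor
s=monitor.sense(); print(s["eef_pos"],s["force"],s["ee_rot"])
s=monitor.sense(); p,d=vision.capture("wrist"); cv2.imwrite("pics/w6.png",p[:,:,::-1]); np.savez("w6.npz",p=p,d=d,pos=s["eef_pos"],rot=s["ee_rot"])
X,sh=cloud(np.load("w6.npz"),(200,0,320,300))
for nm,lo,hi in [("block",38,44.5),("spine/ped",48.5,55),("tongue",56,60),("rib",78,88),("grip",97,108)]:
    try:
        Q,r=band(X,sh,lo,hi); print(nm,len(Q),np.median(Q,0).round(1),[np.round(a,1) for a in r])
    except Exception as e: print(nm,e)
crop(p,205,40,315,270,3,"pics/w6c.png")
E
```

```text
time_s: 13.3
eef_pos: [529.5, -234.6, 218.6]
ee_rot: [-0.0, 0.795, 0.607, -0.0]
force: [-0.6, -0.0, -0.6]
grip_width: 0.502
[ 529.49370891 -234.56655086  218.61437897] [-0.56376162 -0.04363378 -0.64590022] [-2.17792579e-04  7.94859062e-01  6.06794040e-01 -1.31304408e-04]
block 2303 [ 414.4 -202.6   41.2] [array([ 418.4, -203.9]), array([ 40.2, 120.5]), np.float64(74.8)]
spine/ped 1511 [ 412.4 -203.9   51.2] [array([ 418.7, -204.8]), array([ 20.1, 116. ]), np.float64(74.8)]
tongue 935 [ 512.2 -228.7   58. ] [array([ 520.7, -231.6]), array([28. , 60.5]), np.float64(74.0)]
rib 878 [ 418.4 -204.6   84. ] [array([ 419.2, -205.4]), array([12.2, 55.7]), np.float64(75.2)]
grip 285 [ 519.8 -231.6  102.1] [array([ 520.8, -231.8]), array([10.8, 23.7]), np.float64(74.6)]
```

View pics/w6.png

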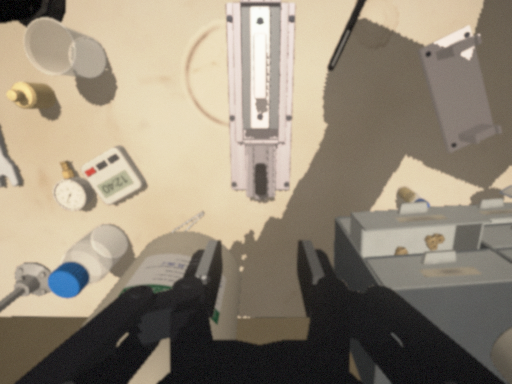

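View pics/w6c.png

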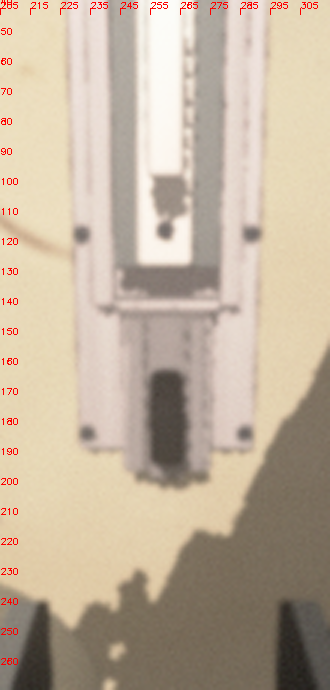

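```bash
python3 -m pendant '[[[0,-0.0087,0.0028,-0.03,0],[0,-0.0087,0.0028,-0.06,0],[0,-0.0087,0.0028,-0.09,0],[0,-0.0087,0.0028,-0.115,0],[0,-0.0087,0.0028,-0.135,0],[0,-0.0087,0.0028,-0.145,0],[0,-0.0087,0.0028,-0.145,0],[0,-0.0087,0.0028,-0.145,0]]]'
```

```text
time_s: 14.15
eef_pos: [521.6, -232.3, 74.6]
ee_rot: [0.001, 0.795, 0.607, 0.0]
force: [-0.1, -0.1, 0.2]
grip_width: 0.498
```

```bash
python3 - <<'E'
from h import *
p,d=vision.capture("wrist"); cv2.imwrite("pics/w7.png",p[:,:,::-1])
E
python3 -m pendant '[[[1,0,0,0,0],[1,0,0,0,0],[1,0,0,0,0],[1,0,0,0,0],[1,0,0,0,0],[1,0,0,0,0],[1,0,0,0,0]]]' 25
```

```text
time_s: 14.9
eef_pos: [521.8, -231.6, 74.1]
ee_rot: [0.0, 0.795, 0.607, 0.0]
force: [0.3, 4.8, 7.1]
grip_width: 0.132
```

View pics/w7.png

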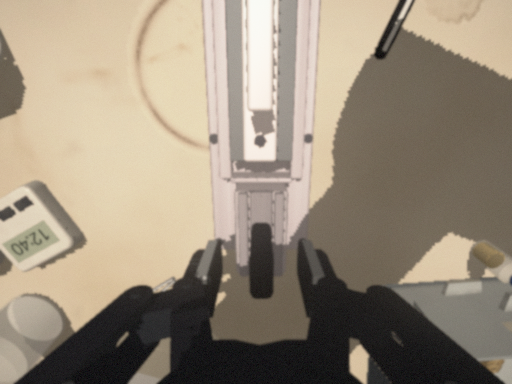

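```bash
python3 -m pendant '[[[1,0,0.0003,0.0005,0],[1,-0.0029,0.0011,0.0005,0],[1,-0.0058,0.0019,0.0005,0],[1,-0.0087,0.0027,0.0005,0],[1,-0.0116,0.0035,0.0005,0],[1,-0.0145,0.0043,0.0005,0],[1,-0.0145,0.0043,0.0005,0]]]'
```

```text
time_s: 15.6
eef_pos: [506.4, -227.4, 74.1]
ee_rot: [-0.0, 0.795, 0.607, -0.0]
force: [-0.5, 5.0, 6.4]
grip_width: 0.136
```

```bash
python3 -m pendant '[[[1,0,0.0004,0.0004,0],[1,-0.0029,0.0012,0.0004,0],[1,-0.0058,0.002,0.0004,0],[1,-0.0087,0.0028,0.0004,0],[1,-0.0106,0.0034,0.0004,0],[1,-0.0106,0.0034,0.0004,0]]]'
```

```text
time_s: 16.2
eef_pos: [495.7, -224.4, 74.2]
ee_rot: [-0.0, 0.795, 0.607, -0.0]
force: [-1.3, 0.5, 1.1]
grip_width: 0.136
```

```bash
python3 -m pendant '[[[1,-0.001,0.0003,0,0],[1,-0.002,0.0005,0,0],[1,-0.002,0.0005,0,0]]]'; python3 -m pendant '[[[1,-0.001,0.0003,0,0],[1,-0.001,0.0003,0,0]]]'
```

```text
time_s: 16.5
eef_pos: [494.1, -223.9, 74.2]
ee_rot: [0.0, 0.795, 0.607, -0.0]
force: [0.2, -0.1, -0.7]
grip_width: 0.136
time_s: 16.7
eef_pos: [493.1, -223.7, 74.2]
ee_rot: [0.0, 0.795, 0.607, -0.0]
force: [0.5, -1.4, -2.7]
grip_width: 0.136
```

```bash
python3 -m pendant '[[[1,-0.001,0.0003,0,0],[1,-0.001,0.0003,0,0]]]'; python3 -m pendant '[[[1,-0.0005,0.0001,0,0],[1,-0.0005,0.0001,0,0]]]'
```

```text
time_s: 16.9
eef_pos: [492.9, -223.6, 74.3]
ee_rot: [0.001, 0.795, 0.607, 0.0]
force: [5.0, -2.5, -5.3]
grip_width: 0.133
time_s: 17.1
eef_pos: [492.9, -223.6, 74.4]
ee_rot: [0.002, 0.795, 0.607, 0.001]
force: [8.5, -3.2, -7.0]
grip_width: 0.134
```

```bash
python3 -m pendant '[[[1,0.0005,-0.0002,-0.0004,0],[1,0.0005,-0.0002,-0.0004,0]]]'
```

```text
time_s: 17.3
eef_pos: [492.9, -223.6, 74.2]
ee_rot: [0.001, 0.795, 0.607, 0.0]
force: [6.0, -2.3, 0.3]
grip_width: 0.133
```

```bash
python3 -m pendant '[[[0,0,0,0,0],[0,0,0,0,0],[0,0,0,0,0],[0,0,0,0,0],[0,0,0,0,0],[0,0,0,0.02,0],[0,0,0,0.06,0],[0,0,0,0.1,0],[0,0,0,0.13,0],[0,0.02,-0.005,0.145,0],[0,0.037,-0.011,0.145,0],[0,0.037,-0.011,0.145,0],[0,0.037,-0.011,0.145,0]]]'; python3 - <<'E'
from h import *
from rig import monitor
s=monitor.sense(); print(s["eef_pos"],s["force"])
s=monitor.sense(); p,d=vision.capture("wrist"); cv2.imwrite("pics/w8.png",p[:,:,::-1]); np.savez("w8.npz",p=p,d=d,pos=s["eef_pos"],rot=s["ee_rot"])
X,sh=cloud(np.load("w8.npz"),(200,0,320,300))
for nm,lo,hi in [("block",38,44.5),("spine",48.5,54),("tongue",56,60),("rib",78,88),("grip",97,108)]:
    try:
        Q,r=band(X,sh,lo,hi); print(nm,len(Q),np.median(Q,0).round(1),[np.round(a,1) for a in r])
    except Exception as e: print(nm,e)
crop(p,205,20,315,250,3,"pics/w8c.png")
p,d=vision.capture("scene"); cv2.imwrite("pics/s8.png",p[:,:,::-1])
E
```

```text
time_s: 18.6
eef_pos: [528.8, -234.1, 218.2]
ee_rot: [-0.001, 0.795, 0.607, -0.0]
force: [-0.3, -0.6, -0.5]
grip_width: 0.501
[ 528.7949049  -234.059534    218.20955197] [-0.27132797 -0.57884851 -0.52131602]
block 1234 [ 417.5 -188.4   41.2] [array([ 422.8, -190.3]), array([ 12. , 121.8]), np.float64(74.3)]
spine 1338 [ 403.6 -200.8   51.2] [array([ 419.2, -204.7]), array([ 19.8, 117.1]), np.float64(74.2)]
tongue 690 [ 516.6 -230.6   57.9] [array([ 520.2, -231.6]), array([28.4, 57.2]), np.float64(75.0)]
rib 891 [ 417.9 -204.7   84.1] [array([ 419.2, -204.8]), array([12.2, 56.1]), np.float64(74.6)]
grip 321 [ 491.5 -224.   102. ] [array([ 491.8, -224.1]), array([11.3, 23.5]), np.float64(74.8)]
```

View pics/w8c.png

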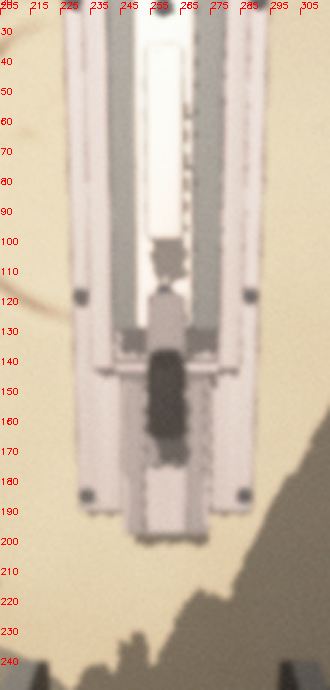

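View pics/s8.png

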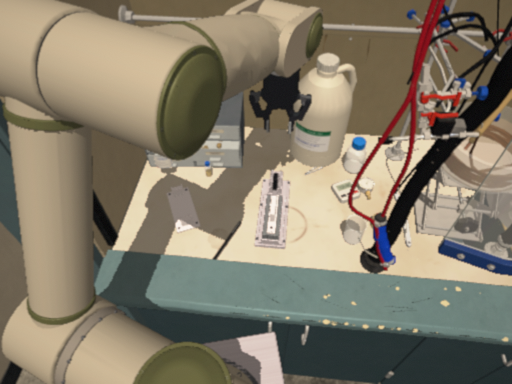

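```bash
python3 - <<'E'
from h import *
z=np.load("w8.npz"); k=dict(pos=z["pos"],rot=z["rot"])
a=np.radians(164.75); y=np.array([np.cos(a),np.sin(a)])
p=z["p"].astype(float)
print("tip prof",[(v,int(p[v,256:265].mean())) for v in range(108,122)])
print("ped prof",[(v,int(p[v,254:268].mean())) for v in range(190,206)])
print("base prof",[(v,p[v,228:240].mean(0).round().astype(int).tolist()) for v in range(184,196)])
f=lambda uv,zz: (toplane("wrist",[uv],zz,**k)[0,:2]@y)
base=f((234,190),9.1); ped=f((260,198.5),52.6); tip=f((259,115.5),58.6)
print(base+136,ped+133,tip+42)
# front of base from w4
z4=np.load("w4.npz"); k4=dict(pos=z4["pos"],rot=z4["rot"])
print("front", toplane("wrist",[(260,27.5)],9.1,**k4)[0,:2]@y-76)
# grip y vs tip: grip rects
print("grip s", np.array([491.8,-224.1])@y)
E
```

```text
tip prof [(108, 148), (109, 148), (110, 150), (111, 157), (112, 171), (113, 190), (114, 197), (115, 186), (116, 173), (117, 168), (118, 170), (119, 171), (120, 173), (121, 172)]
ped prof [(190, 202), (191, 201), (192, 201), (193, 201), (194, 199), (195, 198), (196, 189), (197, 166), (198, 138), (199, 126), (200, 139), (201, 168), (202, 192), (203, 202), (204, 205), (205, 205)]
base prof [(184, [184, 169, 154]), (185, [180, 166, 151]), (186, [183, 169, 154]), (187, [195, 179, 164]), (188, [207, 190, 174]), (189, [209, 191, 174]), (190, [204, 186, 165]), (191, [211, 192, 166]), (192, [223, 205, 174]), (193, [229, 212, 179]), (194, [230, 214, 181]), (195, [230, 214, 181])]
-461.58134948716463 -461.7583433787812 -459.33094075136114
front -459.9206701127276
grip s -533.4277010190424
```

```bash
python3 -c "
from rig import order,monitor
print(monitor.sense()['force']); print(order.finish_job())"
```

```text
[ 0.18734717 -0.22736311 -0.04589359]
the job is handed in; nothing more can be done
None
```

The comb is fully home in the slot block and the bolt is shut over the end of its spine. I handed the job in at about 18.7 s with the gripper clear.

**Comb:** I took it from the stand by its rib and aligned it over the block, which sat about 4 mm off-centre towards the robot. All six blades went in on the first try, with no contact until home. I then pressed with a reading of 11.3 N (about 12–13 N allowing for the comb's weight), well under the 25 N limit.

**Bolt:** It slid 30 mm, until it met a firm stop at about 9 N along the slide, and then I let go.

**Last checks:**
- **Seating:** the spine's top is 10.0 mm above the block's top, which is exactly the spine's thickness, so the comb is home.
- **Bolt position:** the camera shows the tongue over the spine. I measured its tip within about 2 mm of the fully shut position, about as close as the cameras allow, so the firm stop is the better evidence that it is shut.
- **Contact:** the force reading was zero, so the robot was touching nothing.
- **Beaker, vial and timer:** the arm never went near them, and they look unmoved in the last scene picture. I checked that by eye and did not measure it.
- **Disagreements:** depth heights all read about 1 mm high, so I compared heights with each other rather than trusting single readings. Nothing failed.

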